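# Spread the retaining ring over the drive shaft and hold it at the groove

### The arm

A 6-joint arm with a two-finger parallel gripper is mounted at the origin on a cart in front of the work surface, level with it; the furniture and walls round the work are solid. World frame = base frame: x ahead of the robot, y to its left, z up, the work surface at z = 0. Lengths are in m, angles in rad, forces in N, time in s.
With the tool pointing down it reaches from about 0.35 to 0.975 m from the base axis. Payload 4.9 kg.
Tool frame: the origin (TCP) lies at the very end of the fingers, on their centre line; the grasp point (between the pads) lies 19 mm behind it (ctrl.grasp_offset is the distance from the TCP to the grasp point, in m); z points along the fingers, y is the line along which they close (so a half turn about z gives the same grasp; the last joint's range is limited). The gripper opens to 85 mm and grips with 20 to 120 N. Pads are 22 mm wide; open, the fingers measure 114 mm over their backs; the gripper's body (76 mm by 85 mm) begins 54 mm behind the grasp point. The pads swing forward as they close: fully open they stand 13 mm farther back than shut.
Start: joints at [0.995, 0.053, 1.613, -0, 1.476, -0.119], TCP at [0.276, 0.561, 0.231] pointing down, gripper open.
Joint ranges: [-3.01, 3.01], [-1.01, 2.22], [0.06, 2.58], [-1.02, 4.17], [0.09, 2.62], [-3.14, 3.14]. Speed limits (rad/s): [2.57, 2.57, 3.14, 3.14, 3.14, 3.14].

### API

Orientations are given as a rotation vector (axis times angle).
In Python, from station import ctrl, optics gives the robot as it stands.
- The arm moves only by the shell command python3 -m handwheel 'ROWS' [OPENING] [FORCE]. ROWS is JSON, a list of rows, each an object of numbers: "tx", "ty", "tz": the shift along the tool's x, y, z in mm; "roll": the turn about the tool's z in rad. A call has 1 to 12 rows; each row shifts and turns the commanded pose from where the row before left it, along the tool's axes as they then stand; what a row does not reach is not made up. A row lasts 1/12 s, in which the tool goes at most 41.7 mm and 7.16 degrees, less where a joint would pass 70% of its speed; a pose out of reach is approached as far as the arm can. A call with a gripper value outside its range is refused whole. OPENING is the finger opening in mm, from 0 to 85.4, set as the call begins (- or left out, the last holds). The fingers move at their own pace and stop on an object; FORCE is the grip in N (left out, the last holds). Time passes only in rows, so rows that do not move let the fingers close. It gives the time, the measured TCP pose, the force, the opening and the grip force at its end, in the units of the state.
- ctrl.get_obs(): the state, without advancing time (a new reading comes with each control period).
- optics.get_image(name): name is "scene" or "top" or "wrist"; returns (picture, depth): 400x640x3 uint8, red, green, blue; 400x640 float32, m along the optical axis (not along the pixel's ray), 0 where there is no reading.
- optics.camera_params(name): a dict with "mtx" (3x3 intrinsics, pixels), "extrinsics" (4x4, takes a point from camera to world coordinates); the wrist camera has in their place "tool_from_camera" (4x4, takes a point from camera to tool coordinates, whose origin is the TCP and whose axes are the flange's). Camera axes: x right, y down, z forward; pixel columns grow to the right and rows downward; lengths in m; the calibration is good to about 2 mm. A picture is of the moment at which its call begins: read the wrist's pose just before it. camera_params takes no time and is no camera call.
- ctrl.finish_job(): hands the job in; it is judged then, once.
The state is a dict: "t": time; "q": joint angles; "dq": joint speeds; "effort": joint torques, N m; "tool_pos": TCP position; "tool_rot": TCP orientation; "contact_force": force on the tool from outside, world axes, zero at the start; "wrist_torque": the same for the moment, N m; "opening": finger opening in m; "grip_force": force on a finger pad.
Only numpy, scipy, OpenCV 4.12 (cv2) and the standard library are available. Lean on these libraries where they do the work, as an engineer would, in place of code of your own. Each camera call takes 0.05 s, during which the arm holds its last target. There are 200 camera calls.

### The job

Lift the hinged guard of the small drive unit gently back onto its stop. Then take the ring pliers by their handles and squeeze them fully so that they spread the snap ring waiting on their tips, lift the ring off the stand, bring it over the end of the upright shaft and lower it, level and centred around the shaft without resting on or pressing against anything, until it is at the height of the groove. Finish there, still squeezing the pliers and holding the ring spread around the groove; do not let go, leave the guard open and do not disturb the bottles and beaker nearby.

Things in the scene. Friction and masses are not known exactly. Their poses are not given: they have to be found in the camera images.
- unit: fixed grey drive unit, box 150 x 140 x 35 mm, origin centre of its underside; its x axis points from the handle side of the guard to the hinge side, z up. On its top, in the middle, a pulley (64 mm across, top 45 mm above the underside) and the upright shaft, 30 mm across, shaft end 73 mm above the underside with a chamfer
- groove (a point): middle of the shaft's groove on the shaft axis, 58 mm above the unit's underside; the groove is 13 mm high and 24 mm across
- shaft_end (a point): middle of the shaft's top face
- guard (a joint): hinge angle of the white guard, a five-sided cover 124 x 124 x 57 mm over pulley and shaft (open below and on the hinge side); 0 closed, grows as its handle side is lifted, stop at 1.6 (upright behind the shaft). Friction keeps it where it is left: about 3 to 5 N at the bar moves it
- guard_bar (a point): middle of the guard's round steel bar handle, 10 mm thick, 70 mm long, parallel to the hinge (unit y); posts at its ends, 60 mm apart, hold its middle 34 mm off the guard's top face. Guard closed: 105 mm from the hinge line toward -x of the unit and 89 mm above it
- guard_hinge (a point): point on the guard's hinge line, which is parallel to unit y (62 mm to unit +x from the shaft axis, 41 mm above the underside)
- stand: fixed aluminium loading stand, base 100 x 90 x 20 mm, origin on the underside below the tool axis of the pliers; x axis points from the pliers to the ring, z up. A seat 30 mm high carries the ring; a steel tongue 12 x 8 mm, top 80 mm above the underside, stands between the plier tips and carries the pliers, so they come off straight upward (lift 75 mm or more)
- pliers: loose upright ring pliers, 0.2 kg; origin between the two pivots, z up the handles, x toward the ring. Housing 20 x 34 x 27 mm; handle sleeves 14 mm wide, 30 to 78 mm above the origin; tips reach 52 mm below it, the ring's middle is 45 mm below it. Squeezing the handles onto their inner stop moves the tips apart, 10 mm each; springs reopen them; 5 to 15 N squeezes them fully
- pliers_grip (a point): middle between the handles, 55 mm above the pliers' origin: grip here from above, closing along pliers y. Outer faces of the handles here: 54 mm apart when open, 28 mm and parallel when fully squeezed
- pliers_left (a joint): turn of one plier lever, 0 open, 0.235 fully squeezed (the other lever is geared to it)
- ring: loose dark steel horseshoe snap ring, 6 mm thick, 0.036 kg, 27 mm inside and 37 mm outside when relaxed, lying level on the stand's seat; origin in its middle at half thickness, x away from its open side. Its two lugs, at the open side, have shallow notches in which the plier tips sit; once spread, friction carries it on the tips
- ring_eye (a point): point of the ring at half thickness where the shaft's axis runs when the ring is spread fully and centred (4 mm toward the open side from the ring's origin, 15 mm from the line of the plier tips); there is then about 2.5 mm between ring and shaft all round
- ring_left (a joint): outward turn of one ring arm: 0 relaxed (cannot pass the shaft end), about 0.28 when the pliers are fully squeezed
- ring_right (a joint): the same for the other ring arm
- bottle_near: bystander: small bottle, 55 mm across, 102 mm tall, origin at its underside
- beaker_near: bystander: plastic beaker, 55 x 62 mm, 71 mm tall, origin at its underside
- dropper_near: bystander: amber dropper bottle, 41 mm across, 114 mm tall, origin at its underside
Mind the look-alikes: they are no part of the job. Of the things that look like the unit, the larger one is meant.

How it is judged:
By the outcome, as a careful person would: the job done as asked, in the order asked, and still so for the second after the job is handed in, while the arm keeps its last pose, push and grip.
It also fails if it takes over 64 s, if anything falls off the work surface, if the arm or the gripper's body presses on something with over 40 N, if the wrist force passes 120 N, or if a joint passes its speed limit or range.

## Working session

There is one attempt and no reset: what is moved stays moved. The work goes in short steps, Python scripts to look and compute and a shell command to move; the robot and the scene stay as the last step left them, time stands still between calls to the robot, and variables do not carry over. Pictures are saved under pics/ and viewed, at most 10 in all, crops included, and the job is handed in when it is done.

```bash
ls; mkdir -p pics
python3 - <<'E'
from station import ctrl, optics
import cv2,numpy as np
o=ctrl.get_obs();print({k:np.round(v,3).tolist() for k,v in o.items()},ctrl.grasp_offset)
for n in("scene","top"):
    im,d=optics.get_image(n);cv2.imwrite(f"pics/{n}0.png",im[:,:,::-1]);np.savez(f"{n}0.npz",im=im,d=d)
    p=optics.camera_params(n);print(n,np.round(p["mtx"],1).tolist(),np.round(p["extrinsics"],3).tolist())
print(np.round(optics.camera_params("wrist")["tool_from_camera"],3).tolist())
E
```

```text
pics
{'t': 0.0, 'q': [0.995, 0.053, 1.614, 0.0, 1.476, -0.119], 'dq': [-0.0, 0.001, 0.0, 0.001, -0.0, -0.003], 'effort': [-0.0, -39.37, -37.017, -0.0, 0.007, -0.0], 'tool_pos': [0.275, 0.56, 0.23], 'tool_rot': [-0.711, -3.059, 0.003], 'contact_force': [0.264, 0.166, -0.371], 'wrist_torque': [-0.041, -0.027, -0.052], 'grip_force': 0.0, 'opening': 0.086} 0.0187
scene [[503.0, 0.0, 317.9], [0.0, 503.0, 195.3], [0.0, 0.0, 1.0]] [[-0.595, -0.379, 0.708, -0.1], [-0.803, 0.279, -0.526, 0.493], [0.001, -0.882, -0.471, 0.544], [0.0, 0.0, 0.0, 1.0]]
top [[516.9, 0.0, 321.3], [0.0, 516.9, 196.3], [0.0, 0.0, 1.0]] [[0.017, -0.998, 0.054, 0.472], [-1.0, -0.017, -0.001, -0.007], [0.002, -0.054, -0.999, 1.088], [0.0, 0.0, 0.0, 1.0]]
[[0.0, -0.964, -0.264, 0.066], [1.0, 0.001, -0.001, -0.001], [0.001, -0.264, 0.964, -0.143], [0.0, 0.0, 0.0, 1.0]]
```

View pics/top0.png

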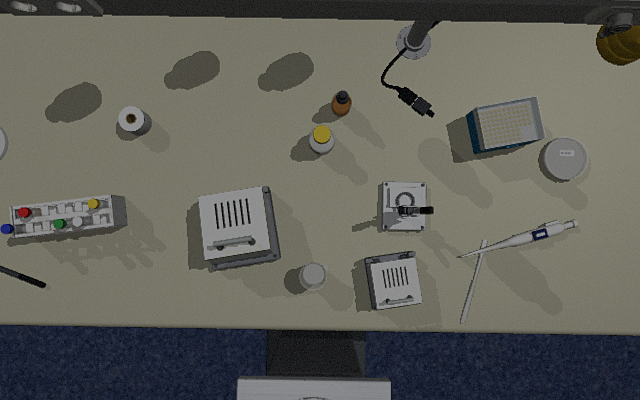

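View pics/scene0.png

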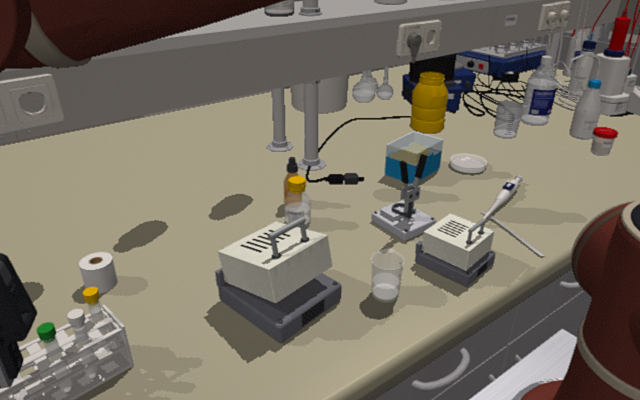

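The top view shows two drive units with guards: the large one at (238,228) and a small look-alike at (393,280). The larger one is meant, and its bar is on the image-lower side, towards -x. The stand with the pliers is at (404,207), bystander bottles are at (321,138) and (342,103), and the beaker is at (312,277).

```bash
cat > h.py <<'E'
import numpy as np,cv2
from station import ctrl,optics
from scipy.spatial.transform import Rotation as R
def cloud(d,K,E):
    v,u=np.mgrid[:d.shape[0],:d.shape[1]]
    P=np.stack([(u-K[0,2])/K[0,0]*d,(v-K[1,2])/K[1,1]*d,d],-1)
    P=P@E[:3,:3].T+E[:3,3]; P[d<=0]=np.nan; return P
def wristE():
    o=ctrl.get_obs();T=np.eye(4);T[:3,:3]=R.from_rotvec(o["tool_rot"]).as_matrix();T[:3,3]=o["tool_pos"]
    return T@np.array(optics.camera_params("wrist")["tool_from_camera"])
def view(n,name):
    p=optics.camera_params(n);E=wristE() if n=="wrist" else np.array(p["extrinsics"])
    im,d=optics.get_image(n);K=np.array(p["mtx"]);np.savez(name+".npz",im=im,d=d,K=K,E=E)
    cv2.imwrite(f"pics/{name}.png",im[:,:,::-1]);return im,d,K,E,cloud(d,K,E)
def rect(P,m):
    q=P[m][:,:2]*1000
    (c,s,a)=cv2.minAreaRect(q.astype(np.float32));return np.round(c,1),np.round(s,1),round(a,1),len(q)
E
python3 - <<'E'
from h import *
z=np.load("top0.npz");im,d=z["im"],z["d"];p=optics.camera_params("top")
P=cloud(d,np.array(p["mtx"]),np.array(p["extrinsics"]));Z=P[...,2]
print("table z",np.nanmedian(Z[240:300,20:180]),np.nanmedian(Z[150:180,180:380]))
def reg(u0,u1,v0,v1):
    m=np.zeros(Z.shape,bool);m[v0:v1,u0:u1]=1;return m
def big(m,k=3):
    n,l,s,c=cv2.connectedComponentsWithStats(cv2.morphologyEx(m.astype(np.uint8),cv2.MORPH_OPEN,np.ones((k,k))));return l==1+np.argmax(s[1:,4])
U=reg(190,290,180,275)
for a,b,k in((.115,.15,1),(.085,.105,3),(.025,.15,3),(.006,.15,3)): m=big(U&(Z>a)&(Z<b),k);print("unit",a,b,rect(P,m),np.median(Z[m]))
S=reg(370,440,175,240)
for a,b,k in((.012,.028,3),(.006,.3,3),(.04,.06,1),(.14,.25,1),(.1,.14,1)):
    m=big(S&(Z>a)&(Z<b),k);print("stand",a,b,rect(P,m),np.median(Z[m]))
print("max z stand",np.nanmax(Z[S]))
for n,r in dict(bottle=reg(300,340,120,160),drop=reg(328,356,85,120),beaker=reg(295,330,260,295)).items():
    m=big(r&(Z>.04));print(n,rect(P,m),np.nanmax(Z[m]))
a=cv2.resize(im[170:290,185:305],(400,400),interpolation=3);b=cv2.resize(im[170:290,345:465],(400,400),interpolation=3)
cv2.imwrite("pics/crop1.png",np.hstack([a,b])[:,:,::-1])
E
```

```text
table z -7.568754182307735e-05 3.533279958611857e-07
unit 0.115 0.15 (array([429.8, 149.4]), array([ 35. , 124.2]), 11.3, 814) 0.11830229190503794
unit 0.085 0.105 (array([510.4, 163.9]), array([ 46.8, 124.2]), 10.6, 1364) 0.09907850182787009
unit 0.025 0.15 (array([461.2, 154.7]), array([150.7, 140.6]), 10.2, 5282) 0.10392747412912134
unit 0.006 0.15 (array([461.2, 154.7]), array([150.7, 140.6]), 10.2, 5332) 0.10376038303945839
stand 0.012 0.028 (array([ 513.6, -179.8]), array([99.8, 89.7]), 0.3, 1231) 0.01988591081330937
stand 0.006 0.3 (array([ 513.6, -179.8]), array([99.8, 89.7]), 0.3, 2167) 0.022019157092566743
stand 0.04 0.06 (array([ 538.6, -172.7]), array([0., 0.]), 0.0, 1) 0.04038618574046726
stand 0.14 0.25 (array([ 501.6, -206.5]), array([11.4, 11.1]), 89.4, 51) 0.1522364624471908
stand 0.1 0.14 (array([ 501.1, -197.2]), array([14.5, 10.4]), 9.0, 68) 0.12096698823133267
max z stand 0.15664322948182452
bottle (array([645.5,  -8.3]), array([52.8, 52.6]), 1.0, 593) 0.10671921781312754
drop (array([718.6, -46.1]), array([39.2, 35.3]), 86.1, 344) 0.11758432278394504
beaker (array([353.1,   0.9]), array([18.6, 48.6]), 12.8, 119) 0.07399696229043351
```

View pics/crop1.png

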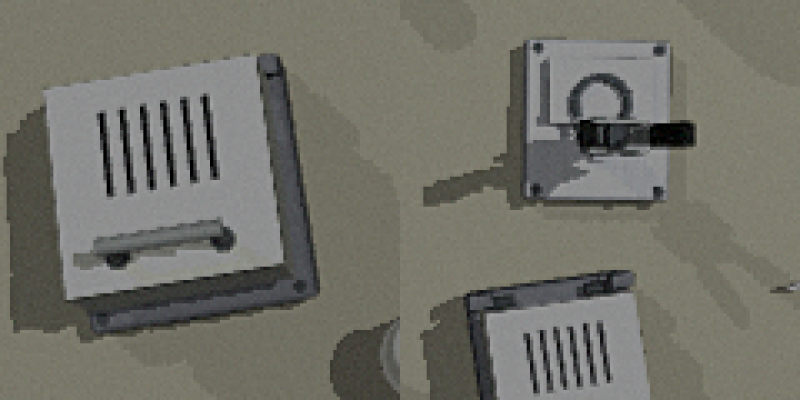

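Crop 1 confirms it. On the left is the large unit with white guard, its bar near crop (160,235), and the guard already slightly tilted. On the right is the stand, with the ring at crop (600,100), the pliers at (610,133), and the smaller look-alike below. Next I fit the guard angle and bar.

Run:
```python
from h import *
z=np.load("top0.npz");im,d=z["im"],z["d"];p=optics.camera_params("top")
P=cloud(d,np.array(p["mtx"]),np.array(p["extrinsics"]))*1000
a=np.radians(10.2);ex=np.array([np.cos(a),np.sin(a)]);ey=np.array([-ex[1],ex[0]])
q=P[180:275,190:290].reshape(-1,3);q=q[q[:,2]>85]
r=q[:,:2]-[461.2,154.7];X=np.c_[r@ex,r@ey,q[:,2]]
g=X
for _ in range(6):
    c=np.linalg.lstsq(np.c_[g[:,:2],np.ones(len(g))],g[:,2],rcond=None)[0]
    e=X[:,2]-np.c_[X[:,:2],np.ones(len(X))]@c; g=X[abs(e)<3]
print("plane",c,"theta",np.arctan(-c[0]),"n",len(g),"x range",np.percentile(g[:,0],[1,99]),"y",np.percentile(g[:,1],[1,99]))
b=X[(e>25)];print("bar",len(b),b.mean(0),b.min(0),b.max(0))
th=np.arctan(-c[0])
for t in np.r_[th,np.arange(.2,1.61,.1)]:
    v=np.array([-105*np.cos(t)+89*np.sin(t),105*np.sin(t)+89*np.cos(t)])
    w=[461.2,154.7]+ex*(62+v[0])
    print(round(t,2),"unit x,z",np.round([62+v[0],41+v[1]],1),"world",np.round(w,1))
o=ctrl.get_obs();T=R.from_rotvec(o["tool_rot"]).as_matrix();print(np.round(T,3).tolist())
```

```text
plane [-2.09335199e-01 -9.87661723e-04  1.10329113e+02] theta 0.20635538724898722 n 3604 x range [-47.25624388  72.12019821] y [-60.754228    60.96495862]
bar 213 [-22.30585074  -0.38222009 153.41322304] [-27.32686105 -35.0246209  143.22340337] [-17.47253353  35.15801245 158.62514256]
0.21 unit x,z [-22.5 149.6] world [439.  150.7]
0.2 unit x,z [-23.2 149.1] world [438.3 150.6]
0.3 unit x,z [-12.  157.1] world [449.4 152.6]
0.4 unit x,z [-1.000e-01  1.639e+02] world [461.1 154.7]
0.5 unit x,z [ 12.5 169.4] world [473.5 156.9]
0.6 unit x,z [ 25.6 173.7] world [486.4 159.2]
0.7 unit x,z [ 39.  176.7] world [499.6 161.6]
0.8 unit x,z [ 52.7 178.3] world [513.1 164. ]
0.9 unit x,z [ 66.4 178.6] world [526.6 166.5]
1.0 unit x,z [ 80.2 177.4] world [540.1 168.9]
1.1 unit x,z [ 93.7 174.9] world [553.4 171.3]
1.2 unit x,z [106.9 171.1] world [566.4 173.6]
1.3 unit x,z [119.7 166. ] world [579.  175.9]
1.4 unit x,z [131.9 159.6] world [591.  178.1]
1.5 unit x,z [143.3 152. ] world [602.3 180.1]
1.6 unit x,z [154.  143.4] world [612.8 182. ]
[[-0.897, 0.441, -0.001], [0.441, 0.897, -0.002], [0.0, -0.002, -1.0]]
```

```bash
python3 -m handwheel '[{"tx":-27.3,"ty":-24.6},{"tx":-27.3,"ty":-24.6},{"tx":-27.3,"ty":-24.6},{"tx":-27.3,"ty":-24.6},{"tx":-27.3,"ty":-24.6},{"tx":-27.3,"ty":-24.6},{"tx":-27.3,"ty":-24.6},{"tx":-27.3,"ty":-24.6},{"tx":-27.3,"ty":-24.6},{"tx":-27.3,"ty":-24.6},{"tx":-27.3,"ty":-24.6},{"tx":-27.3,"ty":-24.6}]' 40; python3 -m handwheel '[{"roll":0.117},{"roll":0.117},{"roll":0.117},{"roll":0.117},{"roll":0.117},{"roll":0.117},{"roll":0.117},{"roll":0.117},{}]' 34
```

```text
$[0]: bad value
$[0]: bad value
```

```bash
python3 -m handwheel '[{"tx":-27.3,"ty":-24.6,"tz":0,"roll":0}]' 40; python3 -m handwheel --help | head -20
```

```text
t: 0.18
tool_pos: [0.2876, 0.5292, 0.2301]
tool_rot: [-0.704, -3.06, -0.0]
contact_force: [0.5, -0.3, -0.2]
opening: 0.0756
grip_force: 0.0invalid input: not JSON, or not a number
```

All four keys are required in every row.

```bash
python3 -m handwheel '[{"tx":-27.3,"ty":-24.6,"tz":0,"roll":0},{"tx":-27.3,"ty":-24.6,"tz":0,"roll":0},{"tx":-27.3,"ty":-24.6,"tz":0,"roll":0},{"tx":-27.3,"ty":-24.6,"tz":0,"roll":0},{"tx":-27.3,"ty":-24.6,"tz":0,"roll":0},{"tx":-27.3,"ty":-24.6,"tz":0,"roll":0},{"tx":-27.3,"ty":-24.6,"tz":0,"roll":0},{"tx":-27.3,"ty":-24.6,"tz":0,"roll":0},{"tx":-27.3,"ty":-24.6,"tz":0,"roll":0},{"tx":-27.3,"ty":-24.6,"tz":0,"roll":0},{"tx":-27.3,"ty":-24.6,"tz":0,"roll":0}]' 34; echo; python3 -m handwheel '[{"tx":0,"ty":0,"tz":0,"roll":0.117},{"tx":0,"ty":0,"tz":0,"roll":0.117},{"tx":0,"ty":0,"tz":0,"roll":0.117},{"tx":0,"ty":0,"tz":0,"roll":0.117},{"tx":0,"ty":0,"tz":0,"roll":0.117},{"tx":0,"ty":0,"tz":0,"roll":0.117},{"tx":0,"ty":0,"tz":0,"roll":0.117},{"tx":0,"ty":0,"tz":0,"roll":0.117},{"tx":0,"ty":0,"tz":0,"roll":0}]'
python3 - <<'E'
from h import *
o=ctrl.get_obs();T=R.from_rotvec(o["tool_rot"]).as_matrix();print(np.round(T,3).tolist())
print("tool delta to bar",T.T@(np.array([.439,.1507,.1385])-o["tool_pos"])*1000)
E
```

```text
t: 1.1
tool_pos: [0.4395, 0.1497, 0.231]
tool_rot: [-0.711, -3.06, 0.0]
contact_force: [0.4, 0.8, -0.0]
opening: 0.034
grip_force: 0.0

t: 1.85
tool_pos: [0.4392, 0.1514, 0.2308]
tool_rot: [-2.017, -2.408, 0.001]
contact_force: [-0.1, -0.2, -0.1]
opening: 0.0341
grip_force: 0.0
[[-0.175, 0.985, -0.001], [0.985, 0.175, -0.0], [-0.0, -0.001, -1.0]]
tool delta to bar [-0.65836149 -0.18465271 92.25737231]
```

```bash
python3 -m handwheel '[{"tx":0,"ty":0,"tz":25,"roll":0},{"tx":0,"ty":0,"tz":20,"roll":0},{"tx":0,"ty":0,"tz":15,"roll":0},{"tx":0,"ty":0,"tz":12,"roll":0},{"tx":0,"ty":0,"tz":10,"roll":0},{"tx":0,"ty":0,"tz":10,"roll":0},{"tx":0,"ty":0,"tz":0,"roll":0}]'; echo; python3 -m handwheel '[{"tx":0,"ty":0,"tz":0,"roll":0},{"tx":0,"ty":0,"tz":0,"roll":0},{"tx":0,"ty":0,"tz":0,"roll":0},{"tx":0,"ty":0,"tz":0,"roll":0}]' 16 20
```

```text
t: 2.43
tool_pos: [0.4383, 0.1513, 0.1372]
tool_rot: [-2.013, -2.409, 0.004]
contact_force: [-0.1, -0.3, -0.2]
opening: 0.0341
grip_force: 0.0

t: 2.77
tool_pos: [0.4401, 0.1516, 0.1403]
tool_rot: [2.014, 2.409, 0.002]
contact_force: [0.1, -0.1, -0.5]
opening: 0.0165
grip_force: 0.0
```

Run:
```python
from h import *
im,d,K,E,P=view("scene","sc1")
cv2.imwrite("pics/sc1c.png",cv2.resize(im[130:350,180:400],(600,600))[:,:,::-1])
```

```text
(no output)
```

View pics/sc1c.png

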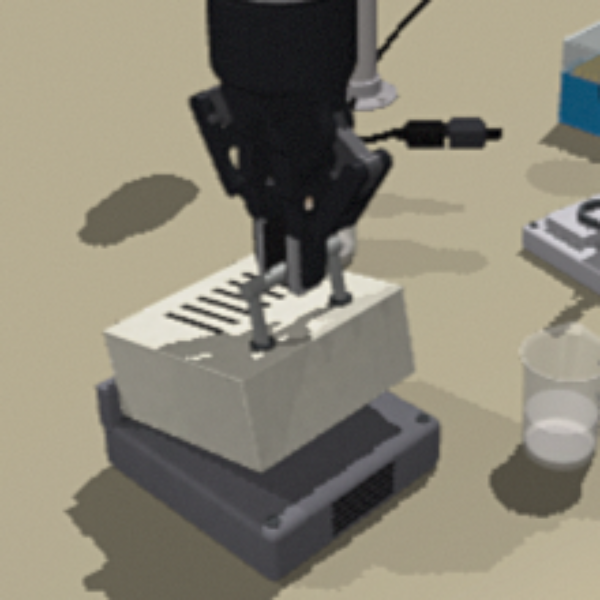

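```bash
python3 -m handwheel '[{"tx":0,"ty":5.6,"tz":-4,"roll":0},{"tx":0,"ty":5.6,"tz":-4,"roll":0},{"tx":0,"ty":6,"tz":-3.4,"roll":0},{"tx":0,"ty":6,"tz":-3.4,"roll":0},{"tx":0,"ty":6.3,"tz":-2.7,"roll":0},{"tx":0,"ty":6.3,"tz":-2.7,"roll":0},{"tx":0,"ty":6.5,"tz":-2.2,"roll":0},{"tx":0,"ty":6.5,"tz":-2.2,"roll":0},{"tx":0,"ty":6.7,"tz":-1.5,"roll":0},{"tx":0,"ty":6.7,"tz":-1.5,"roll":0}]'; echo;  python3 -m handwheel '[{"tx":0,"ty":6.8,"tz":-0.8,"roll":0},{"tx":0,"ty":6.8,"tz":-0.8,"roll":0},{"tx":0,"ty":6.9,"tz":-0.1,"roll":0},{"tx":0,"ty":6.9,"tz":-0.1,"roll":0},{"tx":0,"ty":6.9,"tz":0.6,"roll":0},{"tx":0,"ty":6.9,"tz":0.6,"roll":0},{"tx":0,"ty":6.8,"tz":1.2,"roll":0},{"tx":0,"ty":6.8,"tz":1.2,"roll":0}]'
```

```text
t: 3.65
tool_pos: [0.5015, 0.1626, 0.1673]
tool_rot: [2.015, 2.41, 0.0]
contact_force: [-3.7, -0.8, 1.6]
opening: 0.0159
grip_force: 1.7

t: 4.32
tool_pos: [0.5554, 0.1723, 0.1649]
tool_rot: [2.015, 2.41, 0.0]
contact_force: [-2.4, -0.9, 1.9]
opening: 0.0159
grip_force: 1.0
```

```bash
python3 -m handwheel '[{"tx":0,"ty":6.6,"tz":1.9,"roll":0},{"tx":0,"ty":6.6,"tz":1.9,"roll":0},{"tx":0,"ty":6.4,"tz":2.6,"roll":0},{"tx":0,"ty":6.4,"tz":2.6,"roll":0},{"tx":0,"ty":6.1,"tz":3.2,"roll":0},{"tx":0,"ty":6.1,"tz":3.2,"roll":0},{"tx":0,"ty":4,"tz":2.5,"roll":0},{"tx":0,"ty":3.5,"tz":2.5,"roll":0},{"tx":0,"ty":3.5,"tz":2.5,"roll":0}]'; echo;  python3 -m handwheel '[{"tx":0,"ty":3,"tz":2.4,"roll":0},{"tx":0,"ty":3,"tz":2.4,"roll":0},{"tx":0,"ty":2,"tz":1.6,"roll":0},{"tx":0,"ty":1.5,"tz":1,"roll":0}]'
```

```text
t: 5.07
tool_pos: [0.6034, 0.1809, 0.1418]
tool_rot: [-2.015, -2.41, 0.0]
contact_force: [-1.6, -0.3, 0.3]
opening: 0.016
grip_force: 0.7

t: 5.4
tool_pos: [0.6124, 0.1826, 0.1344]
tool_rot: [-2.015, -2.41, 0.001]
contact_force: [-1.6, -1.0, 0.4]
opening: 0.0163
grip_force: 0.9
```

```bash
python3 -m handwheel '[{"tx":0,"ty":1.5,"tz":1.2,"roll":0},{"tx":0,"ty":1,"tz":0.8,"roll":0},{"tx":0,"ty":0,"tz":0,"roll":0}]'; echo;  python3 -m handwheel '[{"tx":0,"ty":1,"tz":0.6,"roll":0},{"tx":0,"ty":0,"tz":0,"roll":0}]'; echo;  python3 -m handwheel '[{"tx":0,"ty":0.7,"tz":0.3,"roll":0},{"tx":0,"ty":0,"tz":0,"roll":0}]'
```

```text
t: 5.65
tool_pos: [0.6149, 0.183, 0.1325]
tool_rot: [-2.015, -2.41, 0.0]
contact_force: [-1.4, -0.7, -0.8]
opening: 0.0159
grip_force: 0.5

t: 5.82
tool_pos: [0.6156, 0.1832, 0.1319]
tool_rot: [-2.015, -2.41, 0.001]
contact_force: [-1.7, -0.7, -0.3]
opening: 0.0158
grip_force: 0.9

t: 5.98
tool_pos: [0.6159, 0.1832, 0.1317]
tool_rot: [-2.014, -2.409, 0.002]
contact_force: [-5.4, -1.2, 0.5]
opening: 0.016
grip_force: 2.3
```

```bash
python3 -m handwheel '[{"tx":0,"ty":0.6,"tz":0.2,"roll":0},{"tx":0,"ty":0,"tz":0,"roll":0}]'
```

```text
t: 6.15
tool_pos: [0.6159, 0.1832, 0.1316]
tool_rot: [-2.014, -2.409, 0.004]
contact_force: [-6.7, -1.6, 1.5]
opening: 0.016
grip_force: 3.6
```

```bash
python3 -m handwheel '[{"tx":0,"ty":-3,"tz":0,"roll":0},{"tx":0,"ty":0,"tz":-10,"roll":0},{"tx":0,"ty":0,"tz":-25,"roll":0},{"tx":0,"ty":0,"tz":-35,"roll":0},{"tx":0,"ty":0,"tz":-35,"roll":0},{"tx":0,"ty":0,"tz":-35,"roll":0},{"tx":0,"ty":0,"tz":-25,"roll":0}]'; echo
python3 -m handwheel '[{"tx":0,"ty":0,"tz":0,"roll":-0.116},{"tx":0,"ty":0,"tz":0,"roll":-0.116},{"tx":0,"ty":0,"tz":0,"roll":-0.116},{"tx":0,"ty":0,"tz":0,"roll":-0.116},{"tx":0,"ty":0,"tz":0,"roll":-0.116},{"tx":0,"ty":0,"tz":0,"roll":-0.116},{"tx":0,"ty":0,"tz":0,"roll":-0.116},{"tx":0,"ty":0,"tz":0,"roll":-0.116},{"tx":0,"ty":0,"tz":0,"roll":-0.116},{"tx":0,"ty":0,"tz":0,"roll":-0.116},{"tx":0,"ty":0,"tz":0,"roll":-0.116},{"tx":0,"ty":0,"tz":0,"roll":-0.117}]' 85
python3 - <<'E'
from h import *
o=ctrl.get_obs();T=R.from_rotvec(o["tool_rot"]).as_matrix();print(np.round(T,3).tolist(),o["q"],o["tool_pos"])
print("tool delta",T.T@(np.array([.505,-.185,.30])-o["tool_pos"])*1000)
E
```

```text
t: 6.73
tool_pos: [0.6157, 0.1832, 0.3026]
tool_rot: [2.012, 2.406, 0.01]
contact_force: [0.7, 0.2, 1.1]
opening: 0.0156
grip_force: 0.0

t: 7.73
tool_pos: [0.615, 0.183, 0.2984]
tool_rot: [-0.009, 3.138, 0.001]
contact_force: [0.1, 0.9, -0.0]
opening: 0.0852
grip_force: 0.0
[[-1.0, -0.006, 0.004], [-0.006, 1.0, 0.001], [-0.004, 0.001, -1.0]] [ 1.73315969e-01  5.84924946e-02  1.49604490e+00  7.77679898e-05
  1.58331034e+00 -1.40335300e+00] [0.61500093 0.18302033 0.29840127]
tool delta [ 112.15356936 -367.36651585   -2.26887798]
```

```bash
python3 -m handwheel '[{"tx":10,"ty":-33,"tz":0,"roll":0},{"tx":10,"ty":-33,"tz":0,"roll":0},{"tx":10,"ty":-33,"tz":0,"roll":0},{"tx":10,"ty":-33,"tz":0,"roll":0},{"tx":10,"ty":-33,"tz":0,"roll":0},{"tx":10,"ty":-33,"tz":0,"roll":0},{"tx":10,"ty":-33,"tz":0,"roll":0},{"tx":10,"ty":-33,"tz":0,"roll":0},{"tx":10,"ty":-33,"tz":0,"roll":0},{"tx":10,"ty":-33,"tz":0,"roll":0},{"tx":12,"ty":-37,"tz":0,"roll":0},{"tx":0,"ty":0,"tz":0,"roll":0}]'
python3 - <<'E'
from h import *
im,d,K,E,P=view("wrist","w1")
im2,d2,K2,E2,P2=view("top","t1")
cv2.imwrite("pics/w1b.png",cv2.resize(im,(640,400))[:,:,::-1])
a=np.radians(10.2);ex=np.array([np.cos(a),np.sin(a)]);ey=np.array([-ex[1],ex[0]])
Q=P2*1000;r=Q[...,:2]-[461.2,154.7];x=r@ex;y=r@ey;z=Q[...,2]
m=(abs(x)<12)&(abs(y)<12)&(z>60);print("shaft top",Q[(abs(x)<40)&(abs(y)<40)&(z>68)&(z<80)].mean(0),m.sum())
m=(abs(x)<40)&(abs(y)<40)&(z>68)&(z<80);print(rect(P2,m))
m=(abs(x)<60)&(abs(y)<60)&(z>40)&(z<50);print("pulley",rect(P2,m))
m=(abs(x)<200)&(abs(y)<80)&(z>25);print("body",rect(P2,m))
E
```

```text
t: 8.73
tool_pos: [0.5011, -0.1897, 0.2983]
tool_rot: [0.01, 3.139, -0.007]
contact_force: [-0.1, -0.7, 0.2]
opening: 0.0851
grip_force: 0.0
shaft top [461.37364354 154.60281648  72.3617615 ] 146
(array([461.4, 154.7]), array([28.5, 27.9]), 44.0, 175)
pulley (array([461.5, 154.9]), array([119.2, 118.4]), 10.2, 624)
body (array([502.5, 162.5]), array([234.9, 141.2]), 10.3, 7716)
```

View pics/w1b.png

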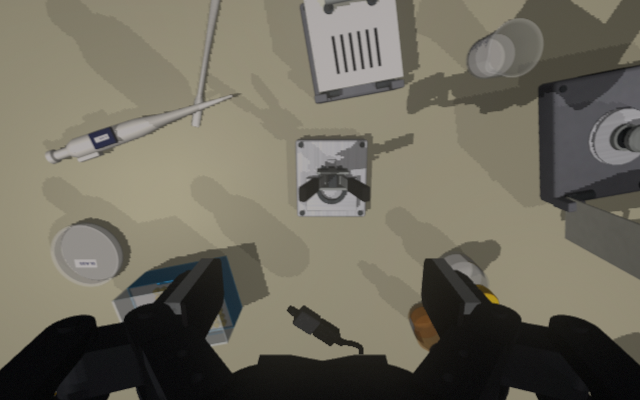

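The wrist view shows the stand at (333,178) with both plier handles at (312,185) and (355,185), and the open guard at right, with the shaft end at (630,138). Now I measure the pliers.

Run:
```python
from h import *
def ana(n,off=0):
    z=np.load(n+".npz");P=cloud(z["d"],z["K"],z["E"]);X,Y,Z=[P[...,i]*1000 for i in range(3)]
    S=(abs(X-513)<55)&(abs(Y+180)<60)
    print(n,"stand",rect(P,S&(Z>12)&(Z<28)),np.median(Z[S&(Z>12)&(Z<28)]))
    for a,b in((28,36),(36,44),(44,52),(52,60),(60,75),(75,90),(90,105),(105,115),(115,125),(125,135),(135,145),(145,155),(155,165),(165,185)):
        m=S&(Z>a)&(Z<b)
        for s,l in((Y>-180,"L"),(Y<=-180,"R")):
            k=m&s
            if k.sum()>3: print(a,b,l,k.sum(),"x",np.round(np.percentile(X[k],[2,50,98]),1),"y",np.round(np.percentile(Y[k],[2,50,98]),1),"zmax",Z[k].max().round(1))
ana("w1");ana("top0") if 0 else None
z=np.load("w1.npz");im=z["im"]
cv2.imwrite("pics/w1c.png",cv2.resize(im[128:228,283:383],(600,600),interpolation=cv2.INTER_CUBIC)[:,:,::-1])
P=cloud(z["d"],z["K"],z["E"])*1000
m=(abs(P[...,0]-461)<40)&(abs(P[...,1]-155)<40)&(P[...,2]>66)&(P[...,2]<85);print("shaft via wrist",P[m].mean(0) if m.any() else None,rect(P/1000,m) if m.any() else 0)
```

```text
w1 stand (array([ 513. , -181.2]), array([90.4, 98.5]), 89.7, 3126) 19.886633089893774
28 36 L 424 x [495.9 538.9 550.9] y [-179.8 -165.7 -150.6] zmax 36.0
28 36 R 433 x [495.7 539.1 550.7] y [-212.5 -195.1 -181.1] zmax 36.0
36 44 L 48 x [494.7 534.4 541.2] y [-180.  -171.5 -163.9] zmax 38.9
36 44 R 50 x [495.5 533.8 539.8] y [-197.3 -189.9 -181.2] zmax 39.1
60 75 L 7 x [491.5 491.7 508.6] y [-179.6 -175.2 -165.5] zmax 72.7
60 75 R 11 x [491.5 491.6 508.7] y [-197.3 -186.4 -181.1] zmax 72.5
75 90 L 118 x [490.4 497.4 509.3] y [-179.1 -173.6 -165.9] zmax 89.9
75 90 R 125 x [490.4 498.1 509.9] y [-196.8 -188.7 -180.2] zmax 89.9
90 105 L 157 x [491.8 500.4 511.4] y [-179.2 -171.7 -164.9] zmax 104.8
90 105 R 195 x [491.7 500.3 511.2] y [-196.2 -186.6 -180.2] zmax 105.0
105 115 L 37 x [494.8 499.9 506.8] y [-167.9 -166.7 -162.5] zmax 115.0
105 115 R 32 x [494.6 499.3 506.7] y [-201.5 -195.8 -194.8] zmax 115.0
115 125 L 55 x [494.6 499.7 507.7] y [-166.1 -164.4 -159.9] zmax 125.0
115 125 R 45 x [494.6 499.5 507. ] y [-202.5 -198.4 -196.7] zmax 123.8
125 135 L 59 x [494.7 498.8 507.4] y [-163.1 -161.7 -156.9] zmax 134.8
125 135 R 57 x [494.5 498.7 507.5] y [-205.6 -200.9 -199.3] zmax 135.0
135 145 L 67 x [494.6 500.  507.6] y [-161.  -159.5 -155.3] zmax 144.9
135 145 R 60 x [494.6 498.6 507.3] y [-209.  -203.4 -201.8] zmax 145.0
145 155 L 172 x [494.8 500.8 507.6] y [-158.3 -154.6 -149.9] zmax 155.0
145 155 R 161 x [494.7 500.7 507.5] y [-212.8 -208.3 -204.2] zmax 154.8
155 165 R 4 x [495.2 496.5 500.3] y [-208.  -206.3 -206.3] zmax 155.4
shaft via wrist [462.10611155 144.22006914  70.95960189] (array([462.5, 144.7]), array([28.1, 12.6]), 11.7, 315)
```

View pics/w1c.png

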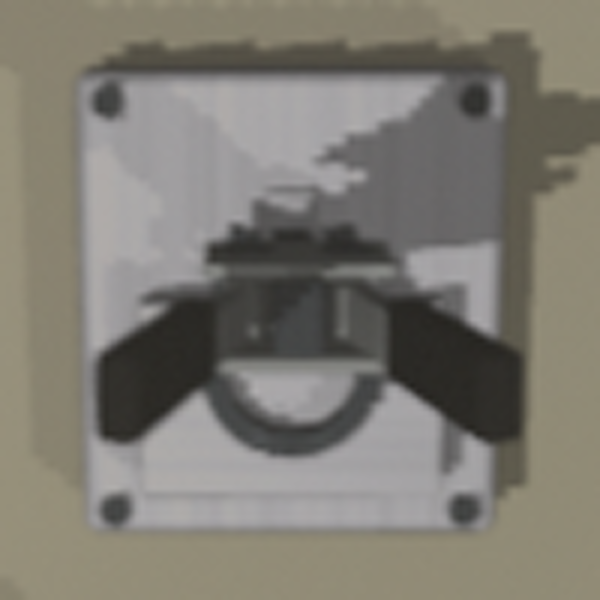

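```bash
python3 -m handwheel '[{"tx":0,"ty":8.6,"tz":10,"roll":0},{"tx":0,"ty":0,"tz":35,"roll":0},{"tx":0,"ty":0,"tz":35,"roll":0},{"tx":0,"ty":0,"tz":20,"roll":0},{"tx":0,"ty":0,"tz":0,"roll":0},{"tx":0,"ty":0,"tz":0,"roll":0}]';  python3 - <<'E'
from h import *
o=ctrl.get_obs();T=R.from_rotvec(o["tool_rot"]).as_matrix();print(np.round(T,4).tolist(),o["tool_pos"])
print("tool delta",T.T@(np.array([.5012,-.181,.1145])-o["tool_pos"])*1000)
z=view("wrist","w2");P=z[4]*1000;X,Y,Z=P[...,0],P[...,1],P[...,2]
S=(abs(X-505)<40)&(abs(Y+181)<45)
for a,b in((22,33),(33,45),(75,90),(90,105),(115,125),(125,135),(135,145),(145,160)):
    for s,l in((Y>-181,"L"),(Y<=-181,"R")):
        k=S&s&(Z>a)&(Z<b)
        if k.sum()>5: print(a,b,l,k.sum(),"x",np.round(np.percentile(X[k],[2,50,98]),1),"y",np.round(np.percentile(Y[k],[2,50,98]),1))
m=(abs(X-513)<58)&(abs(Y+180)<60)&(Z>12)&(Z<26);print(rect(P/1000,m))
E
```

```text
t: 9.33
tool_pos: [0.502, -0.1735, 0.1954]
tool_rot: [0.004, -3.139, -0.002]
contact_force: [0.4, -1.2, 0.8]
opening: 0.0851
grip_force: 0.0
[[-1.0, -0.0026, -0.0022], [-0.0026, 1.0, 0.0015], [0.0022, 0.0015, -1.0]] [ 0.5019687  -0.17347119  0.19541446]
tool delta [ 0.61255212 -7.64870162 80.90454662]
22 33 L 388 x [488.2 530.6 544.7] y [-180.2 -164.7 -149.6]
22 33 R 452 x [470.4 534.1 544.9] y [-217.6 -198.9 -181.2]
33 45 L 159 x [494.2 533.4 540.4] y [-180.1 -171.5 -164.9]
33 45 R 160 x [494.3 533.8 540.8] y [-197.8 -190.3 -181. ]
75 90 L 241 x [490.5 496.9 509.1] y [-180.6 -173.7 -165.2]
75 90 R 244 x [490.5 497.  509.1] y [-196.9 -188.8 -181.7]
90 105 L 318 x [491.9 499.7 511.1] y [-180.6 -174.1 -165.4]
90 105 R 353 x [492.1 499.9 511.1] y [-196.7 -189.1 -181.3]
115 125 L 111 x [494.7 498.4 507.6] y [-166.  -164.3 -158.6]
115 125 R 125 x [494.5 498.9 507.8] y [-203.9 -198.2 -196.6]
125 135 L 132 x [494.6 497.9 507. ] y [-163.3 -161.6 -155.8]
125 135 R 145 x [494.5 498.5 507.5] y [-206.5 -200.6 -199. ]
135 145 L 148 x [494.7 498.1 507.1] y [-161.1 -159.2 -152.9]
135 145 R 174 x [494.5 498.4 507.7] y [-208.8 -203.1 -201.3]
145 160 L 382 x [494.8 500.5 507.8] y [-158.3 -154.6 -149.9]
145 160 R 395 x [494.6 500.2 507.6] y [-212.4 -207.6 -204. ]
(array([ 513.7, -181.2]), array([ 90. , 100.4]), 89.9, 5049)
```

```bash
python3 -m handwheel '[{"tx":0.8,"ty":-7.6,"tz":0,"roll":0.0026},{"tx":0,"ty":0,"tz":20,"roll":0},{"tx":0,"ty":0,"tz":20,"roll":0},{"tx":0,"ty":0,"tz":20,"roll":0},{"tx":0,"ty":0,"tz":12,"roll":0},{"tx":0,"ty":0,"tz":9,"roll":0},{"tx":0,"ty":0,"tz":0,"roll":0},{"tx":0,"ty":0,"tz":0,"roll":0},{"tx":0,"ty":0,"tz":0,"roll":0}]'
python3 - <<'E'
from h import *
for i in range(4):
    o=ctrl.get_obs();print(o["tool_pos"],R.from_rotvec(o["tool_rot"]).as_matrix()[:2,1:].round(4).tolist()); optics.get_image("top")
E
```

```text
t: 10.13
tool_pos: [0.5025, -0.1837, 0.1174]
tool_rot: [0.004, 3.139, -0.002]
contact_force: [0.1, 0.1, -0.8]
opening: 0.0845
grip_force: 0.0
[ 0.50246028 -0.18368592  0.11737607] [[0.0024, 0.0024], [1.0, -0.0013]]
[ 0.50248531 -0.18369249  0.11745289] [[0.0024, 0.0026], [1.0, -0.0014]]
[ 0.50237545 -0.1836016   0.11727495] [[0.0024, 0.0024], [1.0, -0.0013]]
[ 0.50222824 -0.18352953  0.11707276] [[0.0024, 0.002], [1.0, -0.0011]]
```

```bash
python3 -m handwheel '[{"tx":1.2,"ty":2.5,"tz":2.6,"roll":0},{"tx":0,"ty":0,"tz":0,"roll":0},{"tx":0,"ty":0,"tz":0,"roll":0},{"tx":0,"ty":0,"tz":0,"roll":0},{"tx":0,"ty":0,"tz":0,"roll":0}]'
```

```text
t: 10.75
tool_pos: [0.5002, -0.1806, 0.1131]
tool_rot: [-0.004, -3.142, -0.0]
contact_force: [-0.3, 0.0, -0.1]
opening: 0.0852
grip_force: 0.0
```

```bash
python3 -m handwheel '[{"tx":0,"ty":0,"tz":0,"roll":0},{"tx":0,"ty":0,"tz":0,"roll":0},{"tx":0,"ty":0,"tz":0,"roll":0},{"tx":0,"ty":0,"tz":0,"roll":0},{"tx":0,"ty":0,"tz":0,"roll":0},{"tx":0,"ty":0,"tz":0,"roll":0}]' 50 40; echo; python3 -m handwheel '[{"tx":0,"ty":0,"tz":0,"roll":0},{"tx":0,"ty":0,"tz":0,"roll":0},{"tx":0,"ty":0,"tz":0,"roll":0},{"tx":0,"ty":0,"tz":0,"roll":0},{"tx":0,"ty":0,"tz":0,"roll":0},{"tx":0,"ty":0,"tz":0,"roll":0}]' 36 40;echo; python3 -m handwheel '[{"tx":0,"ty":0,"tz":0,"roll":0},{"tx":0,"ty":0,"tz":0,"roll":0},{"tx":0,"ty":0,"tz":0,"roll":0},{"tx":0,"ty":0,"tz":0,"roll":0},{"tx":0,"ty":0,"tz":0,"roll":0},{"tx":0,"ty":0,"tz":0,"roll":0}]' 20 40
python3 - <<'E'
from h import *
view("wrist","w3")
o=ctrl.get_obs();print(o["contact_force"],o["wrist_torque"],o["tool_pos"])
im=np.load("w3.npz")["im"];cv2.imwrite("pics/w3c.png",im[:,:,::-1])
E
```

```text
t: 11.25
tool_pos: [0.5011, -0.1811, 0.1144]
tool_rot: [0.004, 3.139, -0.002]
contact_force: [-0.0, 0.5, 5.4]
opening: 0.0501
grip_force: 4.0

t: 11.75
tool_pos: [0.501, -0.181, 0.1143]
tool_rot: [0.004, 3.14, -0.002]
contact_force: [-0.1, 0.4, 5.5]
opening: 0.0361
grip_force: 4.5

t: 12.25
tool_pos: [0.5012, -0.1807, 0.1148]
tool_rot: [0.004, 3.14, -0.0]
contact_force: [-1.5, 2.3, 8.7]
opening: 0.0251
grip_force: 40.9
[-1.31523983  1.10309034  8.14228506] [ 0.33108053  0.20408314 -0.04273179] [ 0.50115838 -0.18069663  0.1148211 ]
```

View pics/w3c.png

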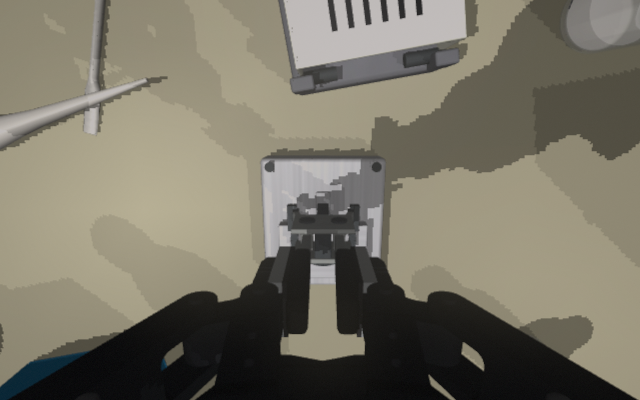

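The wrist view shows the fingers clamped on the squeezed handles at (322,290), still on the stand at (323,215). Next I lift slowly.

```bash
python3 -m handwheel '[{"tx":0,"ty":0,"tz":-2,"roll":0},{"tx":0,"ty":0,"tz":-4,"roll":0},{"tx":0,"ty":0,"tz":-6,"roll":0},{"tx":0,"ty":0,"tz":-8,"roll":0},{"tx":0,"ty":0,"tz":-10,"roll":0},{"tx":0,"ty":0,"tz":-12,"roll":0},{"tx":0,"ty":0,"tz":-14,"roll":0},{"tx":0,"ty":0,"tz":-14,"roll":0},{"tx":0,"ty":0,"tz":-12,"roll":0},{"tx":0,"ty":0,"tz":-10,"roll":0},{"tx":0,"ty":0,"tz":-8,"roll":0},{"tx":0,"ty":0,"tz":-4,"roll":0}]'; python3 -m handwheel '[{"tx":0,"ty":0,"tz":0,"roll":0},{"tx":0,"ty":0,"tz":0,"roll":0}]'
python3 - <<'E'
from h import *
im,d,K,E,P=view("scene","s4");view("top","t4");view("wrist","w4")
o=ctrl.get_obs();print(o["tool_pos"])
p=(np.array([*o["tool_pos"][:2],.12])-E[:3,3])@E[:3,:3];u=K@p/p[2];print(u)
u0,v0=int(u[0])-50,int(u[1])-50
cv2.imwrite("pics/s4c.png",cv2.resize(im[v0:v0+100,u0:u0+100],(600,600),interpolation=cv2.INTER_CUBIC)[:,:,::-1])
E
```

```text
t: 13.3
tool_pos: [0.5006, -0.1809, 0.2189]
tool_rot: [0.004, 3.14, -0.002]
contact_force: [-0.3, 0.6, -2.5]
opening: 0.0248
grip_force: 40.1
t: 13.47
tool_pos: [0.5, -0.1805, 0.2168]
tool_rot: [-0.004, -3.141, -0.0]
contact_force: [0.5, -0.7, -3.4]
opening: 0.0254
grip_force: 40.1
[ 0.4997152  -0.18035401  0.21595611]
[412.17448921 173.88915058   1.        ]
```

View pics/s4c.png

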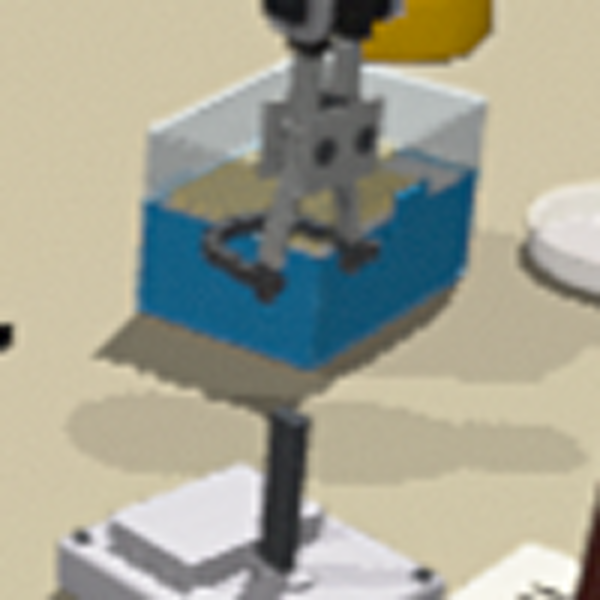

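The ring hangs level and spread on the tips at crop (290,255), clear of the stand. I measure it relative to the TCP.

Run:
```python
from h import *
o=ctrl.get_obs();t=o["tool_pos"]*1000 if hasattr(o["tool_pos"],"shape") else np.array(o["tool_pos"])*1000
for n in("w4","s4"):
    z=np.load(n+".npz");P=cloud(z["d"],z["K"],z["E"])*1000;D=P-t
    m=(abs(D[...,0])<70)&(abs(D[...,1])<50)&(D[...,2]<-70)&(D[...,2]>-95)
    q=D[m];print(n,len(q))
    for a in range(-96,-68,4):
        k=q[(q[:,2]>a)&(q[:,2]<=a+4)]
        if len(k)>3: print(a,len(k),"x",np.percentile(k[:,0],[0,5,50,95,100]).round(1),"y",np.percentile(k[:,1],[0,5,50,95,100]).round(1))
    np.save(n+"_ring.npy",q)
    k=q[(q[:,2]>-88)&(q[:,2]<-72)&(q[:,0]>2)]
    if len(k)>20:
        fx=k[k[:,0]>22]
        print("front",len(fx),fx[:,0].max(),"y of foremost",np.median(fx[fx[:,0]>fx[:,0].max()-1.5][:,1]))
```

```text
w4 623
-88 12 x [-3.  -3.  -2.8 -2.7 -2.7] y [-20.8 -20.1  17.3  19.7  20.1]
-84 37 x [-7.7 -7.6 -3.6 15.7 19.8] y [-24.6 -23.4 -18.3  21.9  24. ]
-80 505 x [-7.9 -7.1  5.9 36.1 37.7] y [-25.2 -24.5   0.3  23.7  24.4]
-76 49 x [-6.7 -4.1 -2.2  2.1  4.6] y [-24.3 -21.4 -16.5  20.6  21.3]
-72 20 x [-4.1 -4.1 -3.6 -0.9 -0.3] y [-19.8 -19.7  -0.4  19.   19. ]
front 56 37.746117160648396 y of foremost -1.1250315677678486
s4 182
-88 11 x [-2.7 -2.6 -1.4  1.5  1.6] y [-21.9 -20.4 -14.8  21.9  22. ]
-84 45 x [-8.7 -7.2 11.2 31.9 32.3] y [-23.7 -19.7  -2.9  26.6  28. ]
-80 97 x [-8.4 -7.9 15.5 34.7 36.5] y [-23.  -19.6   8.1  25.9  27.1]
-76 21 x [-7.9 -5.  -0.9 17.1 20. ] y [-21.8 -18.   17.4  23.2  23.5]
-72 7 x [-5.2 -4.8 -2.1  1.1  1.3] y [-15.6 -15.5 -13.4  20.7  21.7]
front 47 36.53281466194835 y of foremost 0.3182817372201612
```

```bash
python3 -m handwheel '[{"tx":0,"ty":3,"tz":0,"roll":0},{"tx":1,"ty":6,"tz":0,"roll":0},{"tx":2,"ty":9,"tz":0,"roll":0},{"tx":2,"ty":12,"tz":0,"roll":0},{"tx":3,"ty":15,"tz":0,"roll":0},{"tx":3,"ty":18,"tz":0,"roll":0},{"tx":3,"ty":20,"tz":0,"roll":0},{"tx":3,"ty":20,"tz":0,"roll":0},{"tx":3,"ty":20,"tz":0,"roll":0},{"tx":3,"ty":20,"tz":0,"roll":0},{"tx":3,"ty":20,"tz":0,"roll":0},{"tx":3,"ty":20,"tz":0,"roll":0}]'; python3 -m handwheel '[{"tx":3,"ty":20,"tz":0,"roll":0},{"tx":3,"ty":20,"tz":0,"roll":0},{"tx":3,"ty":20,"tz":0,"roll":0},{"tx":3,"ty":20,"tz":0,"roll":0},{"tx":3,"ty":18,"tz":0,"roll":0},{"tx":2,"ty":16,"tz":0,"roll":0},{"tx":2,"ty":13,"tz":0,"roll":0},{"tx":2,"ty":10,"tz":0,"roll":0},{"tx":2,"ty":7,"tz":0,"roll":0},{"tx":2,"ty":5,"tz":0,"roll":0},{"tx":0,"ty":3,"tz":0,"roll":0},{"tx":0,"ty":0,"tz":0,"roll":0}]'; python3 -m handwheel '[{"tx":0,"ty":0,"tz":-0,"roll":0},{"tx":0,"ty":0,"tz":0,"roll":0},{"tx":0,"ty":0,"tz":0,"roll":0},{"tx":0,"ty":0,"tz":0,"roll":0}]'
```

```text
t: 14.62
tool_pos: [0.4708, 0.0047, 0.2172]
tool_rot: [0.002, 3.141, 0.0]
contact_force: [0.5, 1.0, -2.6]
opening: 0.0245
grip_force: 40.0
t: 15.62
tool_pos: [0.4469, 0.1548, 0.2171]
tool_rot: [0.003, 3.141, 0.0]
contact_force: [-0.4, 0.3, -2.9]
opening: 0.0252
grip_force: 40.1
t: 15.95
tool_pos: [0.4472, 0.1541, 0.2171]
tool_rot: [-0.005, -3.142, 0.0]
contact_force: [-0.2, 0.4, -2.5]
opening: 0.025
grip_force: 40.1
```

```bash
python3 -m handwheel '[{"tx":0,"ty":0,"tz":4,"roll":0},{"tx":0,"ty":0,"tz":7,"roll":0},{"tx":0,"ty":0,"tz":8,"roll":0},{"tx":0,"ty":0,"tz":7,"roll":0},{"tx":0,"ty":0,"tz":4,"roll":0},{"tx":0,"ty":0,"tz":2,"roll":0},{"tx":0,"ty":0,"tz":0,"roll":0},{"tx":0,"ty":0,"tz":0,"roll":0},{"tx":0,"ty":0,"tz":0,"roll":0},{"tx":0,"ty":0,"tz":0,"roll":0}]'
python3 - <<'E'
from h import *
o=ctrl.get_obs();t=np.array(o["tool_pos"])*1000;print(t)
a=view("wrist","w5");b=view("scene","s5");o=ctrl.get_obs();print(np.array(o["tool_pos"])*1000)
P=a[4]*1000;Z=P[...,2]
N=(abs(P[...,0]-461)<45)&(abs(P[...,1]-155)<45)
for lo,hi in((40,52),(66,80),(96,116)):
    m=N&(Z>lo)&(Z<hi);q=P[m]
    print(lo,len(q),"x",np.percentile(q[:,0],[1,50,99]).round(1),"y",np.percentile(q[:,1],[1,50,99]).round(1),"z",np.median(q[:,2]).round(1)) if len(q) else print(lo,0)
c=np.hstack([cv2.resize(a[0][150:300,220:420],(400,300),interpolation=cv2.INTER_CUBIC),cv2.resize(b[0][165:315,180:380],(400,300),interpolation=cv2.INTER_CUBIC)])
cv2.imwrite("pics/c5.png",c[:,:,::-1])
E
```

```text
t: 16.78
tool_pos: [0.4474, 0.1546, 0.1857]
tool_rot: [0.004, 3.141, 0.0]
contact_force: [-0.1, 0.6, -2.5]
opening: 0.0256
grip_force: 40.1
[447.38621737 154.59060023 185.67952093]
[447.28385093 154.54785927 185.53226864]
40 1707 x [430.3 445.4 483.9] y [125.7 154.3 183. ] z 45.1
66 379 x [446.6 451.9 456.3] y [141.4 154.2 167.3] z 72.5
96 623 x [440.1 449.7 484.4] y [129.5 154.8 178.8] z 108.2
```

View pics/c5.png

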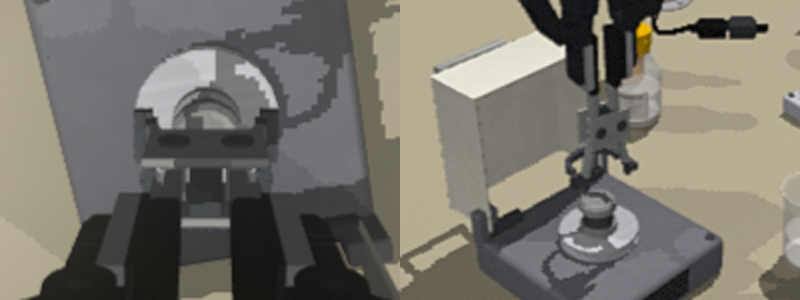

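The picture shows the ring spread level above the shaft end: in the left half the shaft is at (210,105) and the pulley around it, in the right half the ring is at (600,160) above the shaft at (598,205). I refine the offsets.

Run:
```python
from h import *
from scipy.optimize import least_squares
def circ(q,r):
    f=lambda c:np.hypot(*(q-c).T)-r
    s=least_squares(f,[461,155],loss="soft_l1",f_scale=.7);return s.x.round(2),len(q),np.sqrt(np.mean(s.fun**2)).round(2)
for n in("w5","s5","t1"):
    z=np.load(n+".npz");P=cloud(z["d"],z["K"],z["E"])*1000;X,Y,Z=P[...,0],P[...,1],P[...,2]
    N=(abs(X-461)<48)&(abs(Y-155)<48)
    def edge(m,c,sgn=1):   # outermost points per angle bin
        q=P[m][:,:2];a=np.arctan2(*(q-c).T[::-1]);r=np.hypot(*(q-c).T);out=[]
        for k in np.arange(-np.pi,np.pi,.12):
            i=np.where((a>=k)&(a<k+.12))[0]
            if len(i)>2: out.append(q[i[np.argmax(sgn*r[i])]])
        return np.array(out)
    c=np.array([461.4,154.7])
    e=edge(N&(Z>42)&(Z<47.5),c);r=np.hypot(*(e-c).T);e=e[(r>28)&(r<35)]
    print(n,"pulley",circ(e,31.7) if len(e)>4 else 0)
    e=edge(N&(Z>70)&(Z<76),c);r=np.hypot(*(e-c).T);e=e[(r>11.5)&(r<17)]
    print("  shaft",circ(e,14) if len(e)>4 else 0, r.max().round(1) if len(r) else 0)
    if n!="t1":
        m=N&(Z>98)&(Z<112);q=P[m]
        f=q[q[:,0]>472]; print("  ring front max x",np.sort(f[:,0])[-4:].round(1), "z",f[:,2].min().round(1),f[:,2].max().round(1),"yspan front",f[:,1].min().round(1),f[:,1].max().round(1))
        l=q[(q[:,0]<446)];print("  lugs y",np.sort(l[:,1])[[0,2,-3,-1]].round(1),"x",np.sort(l[:,0])[[0,2]].round(1), "z L/R",np.median(l[l[:,1]>170][:,2]),np.median(l[l[:,1]<138][:,2]))
        print("  ymin/max at x 455-470",[ (q[(q[:,0]>455)&(q[:,0]<470)][:,1].min()).round(1),(q[(q[:,0]>455)&(q[:,0]<470)][:,1].max()).round(1)])
```

```text
w5 pulley (array([461.05, 154.35]), 28, np.float64(0.65))
  shaft (array([460.37, 154.44]), 21, np.float64(0.29)) 15.6
  ring front max x [484.6 484.7 484.8 485. ] z 106.9 109.6 yspan front 145.5 161.9
  lugs y [129.4 129.5 178.8 178.8] x [439.8 440. ] z L/R 108.07333356411941 107.78394332498223
  ymin/max at x 455-470 [np.float64(129.8), np.float64(178.5)]
s5 pulley (array([459.9 , 156.05]), 43, np.float64(0.75))
  shaft (array([459.95, 155.74]), 20, np.float64(0.79)) 18.2
  ring front max x [481.7 483.2 483.8 483.9] z 101.3 109.6 yspan front 133.4 174.5
  lugs y [129.9 131.5 180.6 181.1] x [437.4 438.4] z L/R 107.11071280753282 105.69318847023453
  ymin/max at x 455-470 [np.float64(133.5), np.float64(180.6)]
t1 pulley (array([461.36, 155.07]), 51, np.float64(0.91))
  shaft (array([461.29, 154.18]), 32, np.float64(1.05)) 14.8
```

```bash
python3 -m handwheel '[{"tx":1.4,"ty":0.3,"tz":0,"roll":0},{"tx":0,"ty":0,"tz":3,"roll":0},{"tx":0,"ty":0,"tz":5,"roll":0},{"tx":0,"ty":0,"tz":6,"roll":0},{"tx":0,"ty":0,"tz":5,"roll":0},{"tx":0,"ty":0,"tz":3,"roll":0},{"tx":0,"ty":0,"tz":1,"roll":0},{"tx":0,"ty":0,"tz":0,"roll":0},{"tx":0,"ty":0,"tz":0,"roll":0},{"tx":0,"ty":0,"tz":0,"roll":0}]'
python3 - <<'E'
from h import *
T=[]
for i in range(6):
    T.append(ctrl.get_obs()["tool_pos"]); a=view("wrist" if i<3 else "scene",f"v6_{i}")
print(np.round(np.array(T)*1000,1))
for i in range(6):
    z=np.load(f"v6_{i}.npz");P=cloud(z["d"],z["K"],z["E"])*1000;X,Y,Z=P[...,0],P[...,1],P[...,2]
    N=(abs(X-461)<48)&(abs(Y-155)<48)
    q=P[N&(Z>75)&(Z<86)];s=P[N&(Z>70)&(Z<74)&(np.hypot(X-461,Y-155)<16)];l=q[q[:,0]<446]
    p=P[N&(Z>42)&(Z<47.5)]
    print(i,"front",np.sort(q[:,0])[-3].round(1),"lugs",np.sort(l[:,1])[[2,-3]].round(1),"ring topz",np.percentile(q[q[:,0]>455][:,2],[50,90]).round(1),"shaft",len(s),s.min(0).round(1) if len(s) else 0,s.max(0).round(1) if len(s) else 0,"pulley",p.min(0).round(1),p.max(0).round(1))
E
```

```text
t: 17.72
tool_pos: [0.4459, 0.1549, 0.1624]
tool_rot: [0.004, 3.141, 0.0]
contact_force: [0.2, -0.7, -2.6]
opening: 0.0247
grip_force: 40.1
[[445.9 154.9 162.4]
 [445.9 154.9 162.5]
 [445.9 154.9 162.5]
 [445.9 154.8 162.5]
 [445.8 154.8 162.4]
 [445.8 154.8 162.4]]
0 front 483.5 lugs [129.7 179.1] ring topz [84.8 85.6] shaft 58 [446.6 147.1  70. ] [468.4 161.1  73.9] pulley [429.3 122.8  42.1] [479.4 185.6  47.2]
1 front 483.1 lugs [129.7 179.1] ring topz [84.9 85.6] shaft 61 [446.2 147.1  70. ] [468.5 161.1  73.9] pulley [429.5 122.7  42.7] [479.5 185.7  47.5]
2 front 483.2 lugs [129.7 179.2] ring topz [84.8 85.5] shaft 53 [446.5 147.1  70.1] [468.4 161.1  73.8] pulley [429.4 122.6  42.1] [479.4 185.6  47.4]
3 front 480.9 lugs [131.6 181.2] ring topz [83.8 85.3] shaft 101 [446.4 143.   70. ] [470.4 166.1  74. ] pulley [427.8 123.5  42.1] [490.7 187.5  47.3]
4 front 481.7 lugs [131.8 181. ] ring topz [83.8 85.1] shaft 102 [445.3 143.9  70. ] [471.5 165.4  74. ] pulley [428.1 124.5  42.1] [492.4 187.7  47.4]
5 front 481.4 lugs [132.2 180.8] ring topz [83.8 84.8] shaft 105 [446.3 142.5  70.6] [471.2 165.1  73.9] pulley [427.8 123.3  42.1] [491.9 187.6  47.4]
```

```bash
python3 -m handwheel '[{"tx":-0.3,"ty":-0.1,"tz":2,"roll":0},{"tx":0,"ty":0,"tz":2,"roll":0},{"tx":0,"ty":0,"tz":2,"roll":0},{"tx":0,"ty":0,"tz":2,"roll":0},{"tx":0,"ty":0,"tz":2,"roll":0},{"tx":0,"ty":0,"tz":0,"roll":0}]';python3 -m handwheel '[{"tx":0,"ty":0,"tz":2,"roll":0},{"tx":0,"ty":0,"tz":2,"roll":0},{"tx":0,"ty":0,"tz":2,"roll":0},{"tx":0,"ty":0,"tz":2,"roll":0},{"tx":0,"ty":0,"tz":2,"roll":0},{"tx":0,"ty":0,"tz":2,"roll":0},{"tx":0,"ty":0,"tz":1.5,"roll":0},{"tx":0,"ty":0,"tz":0,"roll":0},{"tx":0,"ty":0,"tz":0,"roll":0}]'
python3 - <<'E'
from h import *
o=ctrl.get_obs();print({k:np.round(o[k],4).tolist() for k in("tool_pos","contact_force","wrist_torque")})
for n in("wrist","scene"):
  im,d,K,E,P=view(n,"f_"+n);P=P*1000;X,Y,Z=P[...,0],P[...,1],P[...,2]
  N=(abs(X-461)<48)&(abs(Y-155)<48)
  q=P[N&(Z>55)&(Z<66)];l=q[q[:,0]<446];f=q[q[:,0]>468];p=P[N&(Z>42)&(Z<47.5)]
  print(n,"front",np.sort(q[:,0])[-3:].round(1),"lugs",np.sort(l[:,1])[[2,-3]].round(1),"topz lugsL/R",np.percentile(l[l[:,1]>168][:,2],80).round(1),np.percentile(l[l[:,1]<140][:,2],80).round(1),"front",np.percentile(f[:,2],80).round(1) if len(f) else 0,"pulley",p.min(0).round(1),p.max(0).round(1))
a=np.load("f_wrist.npz")["im"];b=np.load("f_scene.npz")["im"]
c=np.hstack([cv2.resize(a[170:290,240:400],(400,300),interpolation=cv2.INTER_CUBIC),cv2.resize(b[215:305,235:355],(400,300),interpolation=cv2.INTER_CUBIC)])
cv2.imwrite("pics/f.png",c[:,:,::-1])
E
```

```text
t: 18.52
tool_pos: [0.4455, 0.1546, 0.1514]
tool_rot: [-0.004, -3.14, 0.0]
contact_force: [0.6, 0.4, -2.3]
opening: 0.0253
grip_force: 40.1
t: 19.27
tool_pos: [0.4459, 0.1547, 0.1385]
tool_rot: [-0.004, -3.141, 0.0]
contact_force: [0.3, -0.9, -2.4]
opening: 0.0248
grip_force: 40.1
{'tool_pos': [0.4459, 0.1547, 0.1385], 'contact_force': [0.2692, -0.8536, -2.3776], 'wrist_torque': [-0.0108, 0.0132, 0.0344]}
wrist front [483.2 483.3 483.5] lugs [129.6 178.9] topz lugsL/R 61.8 61.7 front 61.3 pulley [429.3 122.8  42.7] [493.2 185.7  47.4]
scene front [477.4 479.8 481.4] lugs [131.6 180.9] topz lugsL/R 63.0 61.7 front 61.5 pulley [427.9 127.3  42.2] [489.6 187.8  47.2]
```

View pics/f.png

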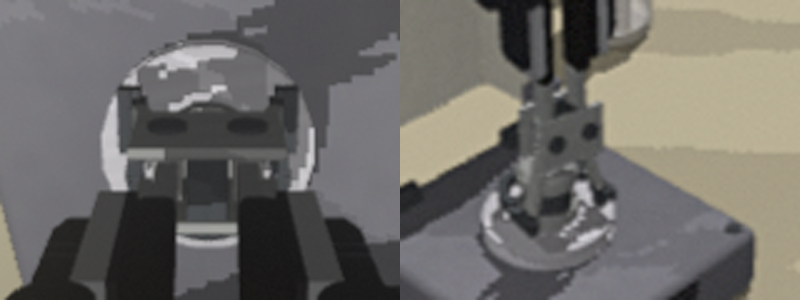

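The ring surrounds the shaft at groove height (right half, ring at (555,205), level with the groove). Its centre agrees with the pulley centre within about 0.5 mm, and the wrist feels only the weight of the pliers. I hand in.

```bash
python3 -m handwheel '[{"tx":0,"ty":0,"tz":0,"roll":0},{"tx":0,"ty":0,"tz":0,"roll":0},{"tx":0,"ty":0,"tz":0,"roll":0}]'; python3 -c "
from station import ctrl
print(ctrl.finish_job())"
```

```text
t: 19.62
tool_pos: [0.446, 0.1547, 0.1387]
tool_rot: [0.004, 3.141, 0.0]
contact_force: [-0.9, -0.3, -2.1]
opening: 0.0251
grip_force: 40.1
the job is handed in; nothing more can be done
None
```

I handed the job in at 19.6 s: guard open on its stop, pliers squeezed at 40 N, ring spread around the shaft at groove height (centred within about 0.5 mm by camera), the wrist reading only the weight of the pliers; no verdict came back.

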